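# Rock the tight transit bung out of the leaning chamber port and park it in the foam block

### The arm

A 6-joint arm with a two-finger parallel gripper is mounted at the origin on a cart in front of the work surface, level with it; the furniture and walls round the work are solid. World frame = base frame: x ahead of the robot, y to its left, z up, the work surface at z = 0. Lengths are in m, angles in rad, forces in N, time in s.
With the tool pointing down it reaches from about 0.325 to 0.775 m from the base axis. Payload 5.5 kg.
Tool frame: the origin (TCP) lies on the centre line of the jaws, within the pads' length; the fingertips stand 14 mm ahead of it and the grasp point (between the pads) lies 5 mm behind it (bot.finger_overhang is the distance from the TCP to the fingertips, in m); z points along the fingers, y is the line along which they close (so a half turn about z gives the same grasp; the last joint's range is limited). The gripper opens to 85 mm and grips with 20 to 120 N. Pads are 22 mm wide; open, the fingers measure 114 mm over their backs; the gripper's body (76 mm by 85 mm) begins 54 mm behind the grasp point. The pads swing forward as they close: fully open they stand 13 mm farther back than shut.
Start: joints at [1.163, 0.091, 1.231, -0, 1.82, -0.057], TCP at [0.206, 0.563, 0.245] pointing down, gripper open.
Joint ranges: [-2.87, 2.87], [-0.86, 2.18], [0.17, 2.46], [-1.51, 4.65], [0.06, 2.69], [-2.65, 2.65]. Speed limits (rad/s): [2.57, 2.57, 3.01, 3.14, 3.14, 3.14].

### API

Orientations are given as a rotation vector (axis times angle).
In Python, from station import readout, cams, order, bot gives the robot as it stands. The module is installed in compiled form; this text tells all that it offers.
- The arm moves only by the shell command python3 -m pendant 'ROWS'. ROWS is JSON, a list that holds one entry, the list of rows, each a list of 7 numbers: the shift along the tool's x, y, z in units of 30 mm (1.0 is 30 mm), then the turn, a rotation vector about the tool's x, y, z in units of 5 degrees (1.0 is 5 degrees), then the closure, from 0 (fully open) to 1 (shut). A call has 1 to 10 rows; each row is the pose to reach, as a shift and turn from the pose commanded when the call began, along the tool's axes at that moment; what a row does not reach only later rows make up. A row lasts 1/10 s, in which the tool goes at most 50 mm and 8.59 degrees, less where a joint would pass 70% of its speed; a pose out of reach is approached as far as the arm can. A call with a gripper value outside its range is refused whole. The fingers move at their own pace and stop on an object; the grip force is fixed at half the most. Time passes only in rows, so rows that repeat a pose let the fingers close. It gives the time, the measured TCP pose, the force, the opening and the grip force at its end, in the units of the state.
- readout.sense(): the state, without advancing time (a new reading comes with each control period).
- cams.snapshot(name): name is "scene" or "side" or "wrist"; returns a dict with "img" (384x512x3 uint8, blue, green, red), "fx", "fy", "cx", "cy" (pixels), "pose" (4x4, takes a point from camera to world coordinates). Camera axes: x right, y up, looking along -z (the intrinsics and any distortion apply to the point x, -y, -z); pixel columns grow to the right and rows downward; lengths in m; the calibration is good to about 2 mm. The wrist camera is an equidistant fisheye: a pixel r from the principal point sees the ray r / f radians off the axis. A picture is of the moment at which its call begins. There is no depth.
- order.close_job(): hands the job in; it is judged then, once.
The state is a dict: "time_s": time; "qpos": joint angles; "qvel": joint speeds; "effort": joint torques, N m; "eef_pos": TCP position; "tcp_rot": TCP orientation; "force": force on the tool from outside, world axes, zero at the start; "wrist_torque": the same for the moment, N m; "grip_width": finger opening in m; "grip_force": force on a finger pad.
Only numpy, scipy, OpenCV 4.12 (cv2) and the standard library are available. Lean on these libraries where they do the work, as an engineer would, in place of code of your own. Each camera call takes 0.05 s, during which the arm holds its last target. There are 200 camera calls.

### The job

Open the drying chamber: take the red-handled transit bung by its paddle, rock it side to side while pulling it straight out of the leaning port, feeling for where it catches instead of wrenching it, until it is right out. Then lower it foot first into the square-sided white foam block's round well, let it rest on the bottom before you let go, and leave it there; do not shove the jars or the wash bottle about.

Things in the scene. Friction and masses are not known exactly. Their poses are not given: they have to be found in the camera images.
- chamber: drying chamber, bolted down: blue base plate 170x120x8 mm carrying a grey aluminium block 48x64x92 mm that leans 30 degrees towards the robot; the port, a slot with brass lips, is in its upper end. Origin: middle of the plate's underside, z up. The port axis, pointing out, is (-0.5, 0, 0.866) in the chamber's frame. Place and yaw (within 0.35 rad) vary.
- port_mouth (a point): middle of the port mouth, level with the block's end face, at (-30, 0, 104) mm in the chamber's frame; its axes are the chamber's (upright). This is the point to rock the bung about: two brass lips 32.5 mm apart (in y) and 5 mm deep guide the plug. Sprung rubber seals rub on the plug's x faces, 3 to 10 N of drag.
- bung: loose transit bung, about 160 g, 143 mm long; red collar 42x40x6 mm, red paddle above, black plug below, in the port at the start. Origin: middle of the collar's underside, on port_mouth at the start. z: its axis, out through the paddle (30 degrees from vertical at the start); y: across the paddle's thickness, the direction it can rock; x: paddle's width, the axis to rock about.
- bung_grip (a point): middle of the paddle, 40 mm up the bung's z from its origin: where to grasp, across y, with the tool along the bung's axis (so tilted 30 degrees). Paddle: 16 mm thick (y), 38 mm wide (x), from 6 to 58 mm above the origin. Axes are the bung's.
- bung_foot (a point): middle of the foot's end face, 84.5 mm below the bung's origin along its z. The plug is 26 mm in x throughout; in y it is 30 mm thick for 38 mm below the collar, then a 4 mm web for 41.5 mm, then the foot, 30 mm wide and 5 mm thick. To rock over while inside, first let the bung back 1 to 2 mm, then turn it about the mouth; pull along the rocked axis.
- catches (a point): port axis 57.5 mm below the mouth: middle of 3 hidden ribs 3 mm thick, 15 mm apart, on alternating sides (+-y), reaching to 9 mm from the axis. The foot stops hard under each (first after 4 to 8 mm: varies) until rocked 6.5 to 8 mm to the other side: 5.5, 7, 9.5 degrees, sides in turn. First side: feel. A 16 N pull shows a catch; over 120 N on the chamber is too much (rocked, levering trebles it).
- foam_block: white foam block 126 (x) x 136 (y) x 114 (z) mm, fixed, with one round vertical well about 86 mm across in the middle of its top; the well's floor is 46 mm above the bench. Origin: middle of its underside, z up. Place and yaw vary; it stands left or right of the chamber.
- jar_red: bystander: loose white jar with red screw lid, 55 mm across, 71 mm tall; origin in the middle of its underside.
- jar_white: bystander: loose white jar with white screw lid, 45 mm across, 56 mm tall; origin in the middle of its underside.
- wash_bottle: bystander: loose white wash bottle with a red spout, 68x108x191 mm; origin under its middle.
Things that resemble listed ones, but are neither listed nor needed, are in the scene too. Of the things that look like the bung, the larger one is meant.

How it is judged:
By the outcome, as a careful person would: the job done as asked, in the order asked, and still so for the second after the job is handed in, with the robot touching nothing.
It also fails if it takes over 58 s, if anything falls off the work surface, if the arm or the gripper's body presses on something with over 40 N, if the wrist force passes 120 N, or if a joint passes its speed limit or range.

## Working session

There is one attempt and no reset: what is moved stays moved. The work goes in short steps, Python scripts to look and compute and a shell command to move; the robot and the scene stay as the last step left them, time stands still between calls to the robot, and variables do not carry over. Pictures are saved under pics/ and viewed, at most 10 in all, crops included, and the job is handed in when it is done.

```bash
mkdir -p pics; python3 - <<'E'
from station import readout,cams
import cv2,numpy as np,pickle
s=readout.sense(); print(s)
for n in("scene","side","wrist"):
    d=cams.snapshot(n); pickle.dump(d,open(n+".pkl","wb")); cv2.imwrite(f"pics/{n}0.png",d["img"]); print(n,d["fx"],d["fy"],d["cx"],d["cy"],d["pose"].round(3).tolist(),d.keys())
a=[pickle.load(open(n+".pkl","rb"))["img"] for n in("scene","side")]
cv2.imwrite("pics/both.png",cv2.resize(np.hstack(a),(800,300)))
E
```

```text
{'time_s': 0.0, 'qpos': array([ 1.16330729e+00,  9.18733644e-02,  1.23187825e+00, -2.95874001e-06,
        1.81975445e+00, -5.66947820e-02]), 'qvel': array([-0.00020767, -0.00120899, -0.00129143, -0.00032378, -0.00068209,
        0.00069198]), 'effort': array([-5.19902496e-04, -4.58724511e+01, -4.18027782e+01, -2.39427563e-04,
        1.13898740e-02, -8.44455940e-06]), 'eef_pos': array([0.20609167, 0.56324192, 0.24414644]), 'tcp_rot': array([-5.48129927e-01, -3.09296005e+00,  2.92561821e-03]), 'force': array([-1.23986689,  0.68598141, -0.97707651]), 'wrist_torque': array([-0.01971133, -0.0060239 , -0.02033618]), 'grip_force': 0.0, 'grip_width': 0.08545450721720135}
scene 379.26361701695475 379.26361701695475 255.83342940800173 182.61124638373232 [[0.769, 0.427, -0.476, 0.026], [-0.639, 0.519, -0.567, -0.813], [0.005, 0.74, 0.672, 0.874], [0.0, 0.0, 0.0, 1.0]] dict_keys(['img', 'fx', 'fy', 'cx', 'cy', 'pose'])
side 408.3728940906892 408.3728940906892 252.59665352856865 193.41277385679703 [[-0.968, 0.141, -0.206, 0.386], [-0.249, -0.592, 0.767, 0.57], [-0.014, 0.794, 0.608, 0.665], [0.0, 0.0, 0.0, 1.0]] dict_keys(['img', 'fx', 'fy', 'cx', 'cy', 'pose'])
wrist 297.3186396354542 297.3186396354542 256.6345356931246 190.51537299508394 [[0.342, -0.899, -0.275, 0.135], [0.94, 0.327, 0.101, 0.589], [-0.001, -0.293, 0.956, 0.373], [0.0, 0.0, 0.0, 1.0]] dict_keys(['img', 'fx', 'fy', 'cx', 'cy', 'pose'])
```

View pics/scene0.png

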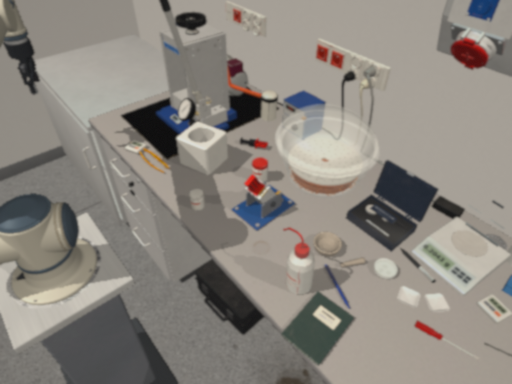

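View pics/side0.png

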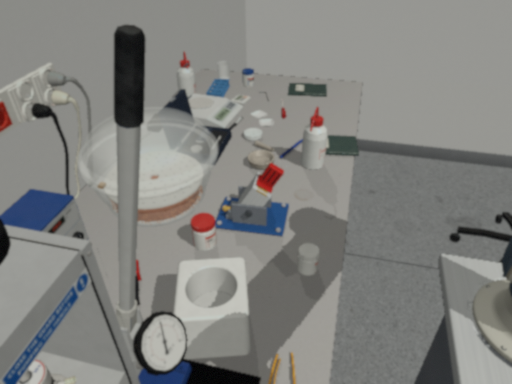

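The scene view shows the bung's red paddle at about (256,186) on the grey block with its blue plate, and the foam block at (202,145). Jar_red is at (260,168), jar_white at (197,200) and the wash bottle at (299,270). In the side view the bung is at (268,178), the foam well at (212,287), jar_red at (204,230), jar_white at (308,260) and the bottle at (314,140).

Things that could be taken for the bung in the scene view are the paddle (256,186), the jar_red lid (260,163), the red screwdriver (255,143) and the wash bottle's red cap (299,250). The paddle on the blue-plate block fits the description, and I'll check it in a close crop.

```bash
cat > h.py <<'E'
import cv2,numpy as np
from scipy.spatial.transform import Rotation as R
def ray(d,u,v):
    p=np.array([(u-d["cx"])/d["fx"],-(v-d["cy"])/d["fy"],-1.]); 
    return d["pose"][:3,3],d["pose"][:3,:3]@p
def onz(d,u,v,z):
    o,r=ray(d,u,v); return o+r*(z-o[2])/r[2]
def tri(ds,uvs):
    A=np.zeros((3,3));b=np.zeros(3);L=[]
    for d,(u,v) in zip(ds,uvs):
        o,r=ray(d,u,v); r=r/np.linalg.norm(r); P=np.eye(3)-np.outer(r,r); A+=P;b+=P@o; L.append((P,o))
    x=np.linalg.solve(A,b); return x,[float(np.linalg.norm(P@(x-o))) for P,o in L]
def proj(d,p):
    c=d["pose"][:3,:3].T@(np.asarray(p)-d["pose"][:3,3]); return d["cx"]-d["fx"]*c[0]/c[2],d["cy"]+d["fy"]*c[1]/c[2]
def comps(m,roi,mn=20):
    x0,y0,x1,y1=roi; k=np.zeros_like(m); k[y0:y1,x0:x1]=m[y0:y1,x0:x1]
    cs,_=cv2.findContours(k,cv2.RETR_EXTERNAL,cv2.CHAIN_APPROX_NONE)
    return sorted([c for c in cs if cv2.contourArea(c)>mn],key=cv2.contourArea,reverse=True)
E
python3 - <<'E'
from h import *; import pickle
S={n:pickle.load(open(n+".pkl","rb")) for n in("scene","side")}
roi={"scene":(225,150,305,235),"side":(190,155,300,245)}
foam={"scene":(165,110,240,180),"side":(165,245,260,384)}
for n,d in S.items():
    h=cv2.cvtColor(d["img"],cv2.COLOR_BGR2HSV)
    blue=cv2.inRange(h,(95,110,60),(125,255,255)); red=cv2.inRange(h,(0,140,80),(8,255,255))|cv2.inRange(h,(172,140,80),(180,255,255))
    cs=comps(blue,roi[n],10); pts=np.vstack(cs)[:,0]
    w=np.array([onz(d,u,v,.008)[:2] for u,v in pts]); 
    r=cv2.minAreaRect((w*1000).astype(np.float32)); print(n,"plate",r, cv2.boxPoints(r).round().tolist())
    for c in comps(red,roi[n],10): m=cv2.moments(c); print(" red",m["m10"]/m["m00"],m["m01"]/m["m00"],m["m00"])
    wh=cv2.inRange(h,(0,0,205 if n=="scene" else 190),(180,45,255)); c=comps(wh,foam[n])[0]; print(" foam",cv2.contourArea(c),cv2.boundingRect(c))
a=S["scene"]["img"][90:240,150:320]; b=S["side"]["img"][150:384,160:340]
cv2.imwrite("pics/crop1.png",np.hstack([cv2.resize(a,(453,400),interpolation=2),cv2.resize(b,(308,400),interpolation=2)]))
E
```

```text
scene plate ((585.4356689453125, -183.49966430664062), (161.5362548828125, 114.2573013305664), 3.9604194164276123) [[501.0, -132.0], [509.0, -246.0], [670.0, -235.0], [662.0, -121.0]]
 red 253.74462365591398 184.63709677419354 186.0
 red 259.58074074074074 163.1274074074074 112.5
 foam 661.0 (178, 123, 46, 27)
side plate ((588.3274536132812, -172.30282592773438), (163.87210083007812, 116.16166687011719), 3.4964821338653564) [[503.0, -119.0], [510.0, -235.0], [674.0, -225.0], [667.0, -109.0]]
 red 269.2595108695652 177.18840579710144 368.0
 red 202.5814332247557 222.27361563517914 307.0
 foam 3640.0 (177, 259, 70, 62)
```

View pics/crop1.png

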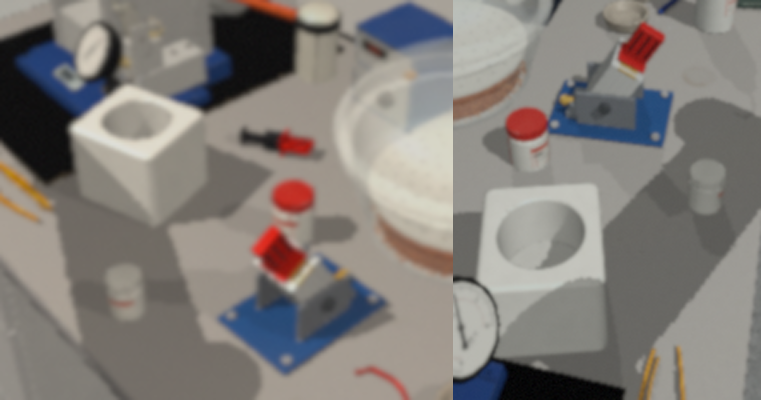

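The crop shows the red paddle and collar standing in the leaning grey block on the blue plate, at crop (280,255) and (635,50). The red/black item lying at (280,143) is the smaller decoy, so the paddle is the right choice.

```bash
python3 - <<'E'
from h import *; import pickle
from station import readout
S=[pickle.load(open(n+".pkl","rb")) for n in("scene","side")]
print("red",tri(S,[(253.7,184.6),(269.3,177.2)]))
for i,(t,yaw) in enumerate([((.587,-.178,0),3.7)]):
    C=R.from_euler("z",yaw,degrees=True)
    for q in((-.03,0,.104),(-.046,0,.1317),(-.05,0,.1386)): 
        p=C.apply(q)+t; print("pred",p.round(4),[np.round(proj(d,p),1) for d in S])
print("redlid",tri(S,[(259.6,163.1),(202.6,222.3)]))
print("jarwhite",tri(S,[(197,192.5),(309,248)]),"bottle",tri(S,[(300,250),(316,120)]))
cor=[[(176.3,138),(198,121.9),(228,135.8),(206.3,151.9)],[(177,261),(246,257),(249,319.5),(174.6,313.6)]]
for d,c,w in zip(S,cor,[(201.4,135),(211.4,287.3)]):
    p=np.array([onz(d,u,v,.114)[:2] for u,v in c]); r=cv2.minAreaRect((p*1000).astype(np.float32)); print("foam",p.round(3).tolist(),r,"well",onz(d,*w,.114).round(3))
s=readout.sense(); T=R.from_rotvec(s["tcp_rot"])
C=R.from_euler("z",3.7,degrees=True).as_matrix()
z=C@[.5,0,-.866]; y=C@[0,1,0]; x=np.cross(y,z); G=R.from_matrix(np.c_[x,y,z]); print(G.as_rotvec())
g=C@[-.05,0,.1386]+[.587,-.178,0]
for back in(.13,.09): 
    tgt=g-z*back+z*.005; print("tgt",tgt.round(4),"shift u",(T.inv().apply(tgt-s["eef_pos"])/.03).round(2),"turn u",(np.degrees((T.inv()*G).as_rotvec())/5).round(2))
E
```

```text
red (array([ 0.54739534, -0.18271922,  0.12215008]), [3.7735371707284714e-05, 3.773537170726056e-05])
pred [ 0.5571 -0.1799  0.104 ] [array([255.6, 187.2]), array([264.9, 183.7])]
pred [ 0.5411 -0.181   0.1317] [array([251.7, 182.8]), array([271.9, 174.6])]
pred [ 0.5371 -0.1812  0.1386] [array([250.6, 181.7]), array([273.7, 172.3])]
redlid (array([ 0.67238943, -0.06215977,  0.06187353]), [0.0003511236530145616, 0.0003511236530145827])
jarwhite (array([ 0.43214755, -0.04389389,  0.05668362]), [0.001210203582856484, 0.001210203582856477]) bottle (array([ 0.47441012, -0.44872032,  0.14146755]), [0.002066984213430046, 0.0020669842134300163])
foam [[0.499, 0.173], [0.611, 0.21], [0.643, 0.072], [0.534, 0.044]] ((571.1639404296875, 126.86141967773438), (117.6485366821289, 141.6199188232422), 14.325248718261719) well [0.575 0.134 0.114]
foam [[0.656, 0.105], [0.536, 0.065], [0.496, 0.194], [0.615, 0.212]] ((574.9996337890625, 149.0245819091797), (126.55896759033203, 135.32167053222656), 18.23280143737793) well [0.575 0.147 0.114]
[-0.08452209  2.61679788  0.0226482 ]
tgt [ 0.4747 -0.1853  0.2468] shift u [-16.98 -20.35  -0.05] turn u [-1.26 -5.92 -4.65]
tgt [ 0.4947 -0.184   0.2122] shift u [-17.59 -20.08   1.1 ] turn u [-1.26 -5.92 -4.65]
```

```bash
python3 -m pendant '[[[-2,-2.4,0,0,0,0,0],[-3,-3.6,0,0,0,0,0],[-4,-4.8,0,0,0,0,0],[-5,-6,0,-0.2,-1,-0.8,0],[-6,-7.2,0,-0.4,-2,-1.6,0],[-7,-8.4,0,-0.6,-3,-2.4,0],[-8,-9.6,0,-0.8,-4,-3.2,0],[-9,-10.8,0,-1,-5,-4,0],[-10,-12,0,-1.26,-5.92,-4.65,0],[-11,-13.2,0,-1.26,-5.92,-4.65,0]]]'
python3 - <<'E'
from h import *
from station import readout
s=readout.sense(); T=R.from_rotvec(s["tcp_rot"]); print(s["qpos"].round(2),s["force"])
G=R.from_rotvec([-0.0845,2.6168,.02265])
for tgt in([.4747,-.187,.2468],): print((T.inv().apply(tgt-s["eef_pos"])/.03).round(2),(np.degrees((T.inv()*G).as_rotvec())/5).round(2))
E
```

```text
time_s: 1.15
eef_pos: [0.4053, 0.1159, 0.2526]
tcp_rot: [-0.088, 2.638, 0.012]
force: [0.5, 0.7, 0.2]
grip_width: 0.0853
grip_force: 0.0
[ 0.28 -0.86  2.01 -0.11  1.5  -1.37] [0.53679094 0.72481584 0.23414903]
[ -1.32 -10.22   1.04] [-0.08 -0.24  0.04]
```

```bash
python3 -m pendant '[[[-0.8,-1,1,-0.08,-0.24,0,0],[-1.32,-2.3,1.04,-0.08,-0.24,0,0],[-1.32,-3.8,1.04,-0.08,-0.24,0,0],[-1.32,-5.2,1.04,-0.08,-0.24,0,0],[-1.32,-6.6,1.04,-0.08,-0.24,0,0],[-1.32,-8,1.04,-0.08,-0.24,0,0],[-1.32,-9.4,1.04,-0.08,-0.24,0,0],[-1.32,-10.22,1.04,-0.08,-0.24,0,0],[-1.32,-10.22,1.04,-0.08,-0.24,0,0],[-1.32,-10.22,1.04,-0.08,-0.24,0,0]]]'
python3 - <<'E'
from h import *; import pickle
from station import readout,cams
d=cams.snapshot("wrist"); pickle.dump(d,open("w1.pkl","wb")); cv2.imwrite("pics/w1.png",d["img"])
s=readout.sense(); print(s["qpos"].round(2),s["eef_pos"],s["tcp_rot"])
E
```

```text
time_s: 2.15
eef_pos: [0.4727, -0.1865, 0.2474]
tcp_rot: [-0.082, 2.618, 0.024]
force: [-0.0, 1.4, 0.2]
grip_width: 0.0853
grip_force: 0.0
[-0.66 -0.56  1.86  0.34  1.45 -2.27] [ 0.47284079 -0.18574025  0.24772396] [-0.08410611  2.61740531  0.02369392]
```

View pics/w1.png

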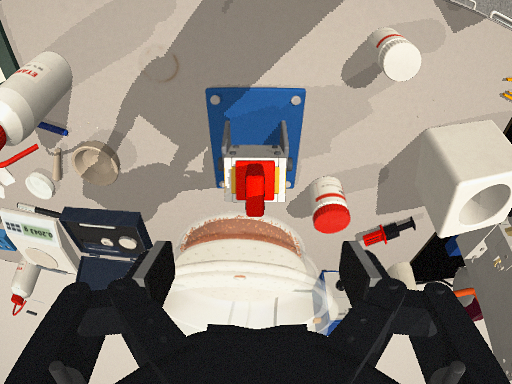

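The wrist view shows the paddle at about (256,187), with the blue plate centred at (256,135), jar_red at (330,205), the foam well at (485,205) and the decoy at (390,233). Next I'll measure the plate corners and the paddle's centre line from here.

```bash
cat >> h.py <<'E'
def fray(d,u,v):
    a,b=u-d["cx"],v-d["cy"]; r=np.hypot(a,b)+1e-9; t=r/d["fx"]
    return d["pose"][:3,3],d["pose"][:3,:3]@np.array([a/r*np.sin(t),-b/r*np.sin(t),-np.cos(t)])
def fonz(d,u,v,z):
    o,r=fray(d,u,v); return o+r*(z-o[2])/r[2]
def fproj(d,p):
    c=d["pose"][:3,:3].T@(np.asarray(p)-d["pose"][:3,3]); t=np.arctan2(np.hypot(c[0],c[1]),-c[2]); k=d["fx"]*t/np.hypot(c[0],c[1]); return np.array([d["cx"]+k*c[0],d["cy"]-k*c[1]])
E
python3 - <<'E'
from h import *; import pickle
d=pickle.load(open("w1.pkl","rb")); im=d["img"]; h=cv2.cvtColor(im,cv2.COLOR_BGR2HSV)
blue=cv2.inRange(h,(95,110,50),(125,255,255)); c=np.vstack(comps(blue,(190,80,320,195),10))[:,0]
w=np.array([fonz(d,u,v,.008)[:2] for u,v in c])*1000; r=cv2.minAreaRect(w.astype(np.float32)); print("plate",r,cv2.boxPoints(r).round().tolist())
w=np.array([fonz(d,u,v,.114)[:2] for u,v in [(425,140),(512,125)]]); print(w)
m=cv2.inRange(h,(0,140,60),(8,255,255))|cv2.inRange(h,(172,140,60),(180,255,255))
for y in range(160,218,4):
    x=np.where(m[y,220:290])[0]; print(y,(x.min()+220,x.max()+220,im[y,x.min()+220:x.max()+221:3,2].tolist()) if len(x) else None)
C=R.from_euler("z",3.7,degrees=True)
for q in((-.03,.02,.104),(-.03,-.02,.104),(-.05,0,.1386),(-.059,.008,.1542),(-.059,-.008,.1542)): print(q,fproj(d,C.apply(q)+[.589,-.18,0]).round(1))
cv2.imwrite("pics/w1c.png",cv2.resize(im[75:230,190:330],(560,620-20),interpolation=2))
E
```

```text
plate ((587.3500366210938, -180.8853759765625), (168.05540466308594, 118.3372802734375), 3.482578754425049) [[500.0, -127.0], [507.0, -245.0], [675.0, -235.0], [668.0, -117.0]]
[[ 0.48418346 -0.02267654]
 [ 0.4460325   0.08609513]]
160 None
164 (np.int64(236), np.int64(274), [236, 251, 251, 255, 162, 122, 128, 123, 133, 250, 249, 249, 249])
168 (np.int64(236), np.int64(274), [179, 182, 178, 186, 114, 124, 128, 129, 127, 198, 247, 249, 248])
172 (np.int64(236), np.int64(274), [176, 182, 179, 185, 120, 130, 132, 134, 133, 131, 248, 248, 249])
176 (np.int64(236), np.int64(274), [175, 180, 181, 95, 228, 235, 235, 234, 234, 151, 249, 246, 248])
180 (np.int64(236), np.int64(274), [173, 182, 181, 84, 245, 249, 250, 250, 251, 239, 248, 247, 249])
184 (np.int64(236), np.int64(273), [168, 181, 182, 146, 244, 249, 250, 250, 251, 233, 248, 246, 247])
188 (np.int64(236), np.int64(273), [170, 183, 181, 147, 244, 248, 249, 250, 251, 230, 246, 246, 247])
192 (np.int64(236), np.int64(273), [171, 179, 182, 106, 245, 249, 249, 251, 251, 232, 249, 246, 251])
196 (np.int64(236), np.int64(273), [180, 182, 181, 80, 248, 255, 173, 179, 179, 132, 252, 250, 250])
200 (np.int64(246), np.int64(263), [168, 180, 180, 180, 181, 169])
204 (np.int64(246), np.int64(263), [159, 180, 181, 178, 176, 168])
208 (np.int64(246), np.int64(263), [154, 180, 179, 178, 175, 170])
212 (np.int64(246), np.int64(263), [167, 181, 178, 179, 176, 166])
216 (np.int64(249), np.int64(260), [160, 158, 155, 160])
(-0.03, 0.02, 0.104) [274.8 179.1]
(-0.03, -0.02, 0.104) [236.1 179.1]
(-0.05, 0, 0.1386) [255.4 190.4]
(-0.059, 0.008, 0.1542) [264.8 196.6]
(-0.059, -0.008, 0.1542) [245.9 196.6]
```

View pics/w1c.png

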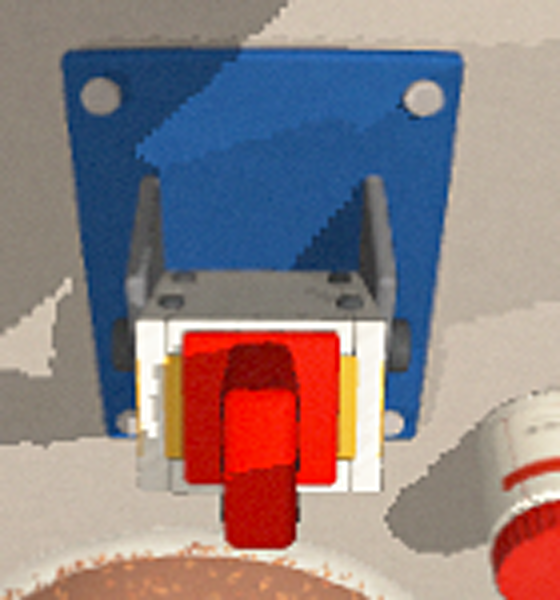

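The wrist measurement puts the plate centre at (0.587,-0.181) with yaw 3.5°. The paddle and collar are centred at col 255, as predicted, so I'll approach.

```bash
cat > goto.py <<'E'
from h import *
from station import readout
Cy=np.radians(3.6); C=R.from_rotvec([0,0,Cy]); O=np.array([.5882,-.1803,0])
z=C.apply([.5,0,-.866]); y=C.apply([0,1,0]); G=R.from_matrix(np.c_[np.cross(y,z),y,z])
mouth=C.apply([-.03,0,.104])+O
def st():
    s=readout.sense(); T=R.from_rotvec(s["tcp_rot"]); return s,T
def rel(tgt,Rt):
    s,T=st(); return (T.inv().apply(tgt-s["eef_pos"])/.03).round(3),(np.degrees((T.inv()*Rt).as_rotvec())/5).round(3)
def rep():
    s,T=st(); e=G.inv().apply(s["eef_pos"]-mouth)*1000
    print("t",round(s["time_s"],2),"TCP rel mouth (port tool axes,mm)",e.round(2),"rot deg",np.degrees((G.inv()*T).as_rotvec()).round(2),"F port axes",G.inv().apply(s["force"]).round(1),"M",G.inv().apply(s["wrist_torque"]).round(2),"w",round(s["grip_width"]*1000,1),round(s["grip_force"],1))
E
python3 -c "
from goto import *
rep(); print(rel(mouth-z*.035,G))"
```

```text
t 2.2 TCP rel mouth (port tool axes,mm) [   2.16    1.81 -167.21] rot deg [-0.09  0.03 -0.06] F port axes [-0.4 -0.3  1.4] M [-0.01  0.3   0.  ] w 85.7 0.0
(array([-0.074, -0.067,  4.407]), array([ 0.018, -0.007,  0.011]))
```

```bash
python3 -m pendant '[[[-0.07,-0.06,1,0,0,0,0],[-0.07,-0.06,2,0,0,0,0],[-0.07,-0.06,2.8,0,0,0,0],[-0.07,-0.06,3.4,0,0,0,0.3],[-0.07,-0.06,3.9,0,0,0,0.5],[-0.07,-0.06,4.2,0,0,0,0.5],[-0.07,-0.06,4.4,0,0,0,0.5],[-0.07,-0.06,4.4,0,0,0,0.5],[-0.07,-0.06,4.4,0,0,0,0.5]]]'
python3 - <<'E'
from goto import *; from station import cams
rep()
d=cams.snapshot("wrist"); cv2.imwrite("pics/w2.png",cv2.resize(d["img"][90:384,120:400],(560,588)))
E
```

```text
time_s: 3.1
eef_pos: [0.5409, -0.1835, 0.1356]
tcp_rot: [-0.085, 2.616, 0.022]
force: [0.6, 0.6, 0.4]
grip_width: 0.0428
grip_force: 0.0
t 3.1 TCP rel mouth (port tool axes,mm) [ -0.7   -0.27 -36.06] rot deg [-0.03 -0.04 -0.11] F port axes [-0.7  0.6 -0. ] M [0.01 0.24 0.02] w 42.8 0.0
```

View pics/w2.png

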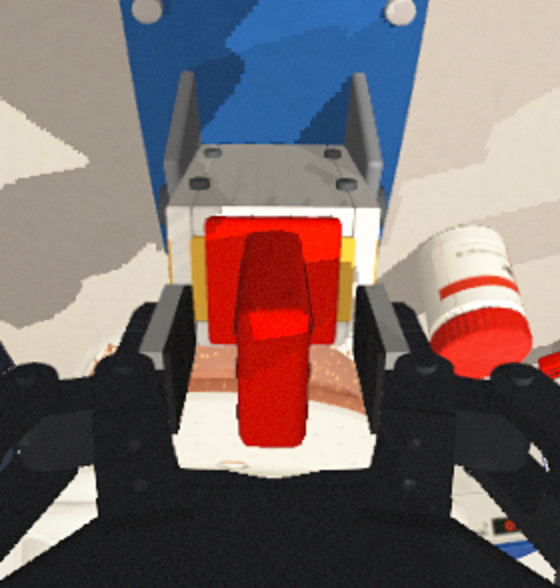

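The paddle (crop col 274) sits centred between the pads (190 and 360), so I'll close.

```bash
python3 -m pendant '[[[0,0,0,0,0,0,0.7],[0,0,0,0,0,0,0.85],[0,0,0,0,0,0,1],[0,0,0,0,0,0,1],[0,0,0,0,0,0,1],[0,0,0,0,0,0,1],[0,0,0,0,0,0,1]]]'; python3 -c "
from goto import *
rep()"
python3 -m pendant '[[[0,0,-0.03,0,0,0,1],[0,0,-0.06,0,0,0,1],[0,0,-0.09,0,0,0,1],[0,0,-0.09,0,0,0,1]]]';python3 -c "
from goto import *
rep()"
```

```text
time_s: 3.85
eef_pos: [0.5408, -0.184, 0.1356]
tcp_rot: [-0.084, 2.616, 0.022]
force: [-4.6, 0.4, 5.6]
grip_width: 0.0151
grip_force: 59.8
t 3.85 TCP rel mouth (port tool axes,mm) [ -0.65  -0.69 -36.14] rot deg [-0.   -0.04 -0.09] F port axes [ 1.1  0.7 -7.2] M [-0.03  0.5   0.15] w 15.1 59.8
time_s: 4.25
eef_pos: [0.5395, -0.1837, 0.1369]
tcp_rot: [-0.084, 2.617, 0.023]
force: [4.4, -0.2, -2.5]
grip_width: 0.0154
grip_force: 58.4
t 4.25 TCP rel mouth (port tool axes,mm) [ -0.15  -0.29 -37.85] rot deg [-0.07 -0.01 -0.07] F port axes [-2.5 -0.4  4.4] M [ 0.1  -0.46  0.03] w 15.4 58.4
```

```bash
for i in 1 ; do python3 -m pendant '[[[0,0,-0.02,0,0,0,1],[0,0,-0.04,0,0,0,1],[0,0,-0.04,0,0,0,1]]]' >/dev/null; python3 -c "
from goto import *
rep()"; python3 -m pendant '[[[0,0,-0.02,0,0,0,1],[0,0,-0.04,0,0,0,1],[0,0,-0.04,0,0,0,1]]]' >/dev/null; python3 -c "
from goto import *
rep()"; python3 -m pendant '[[[0,0,-0.02,0,0,0,1],[0,0,-0.04,0,0,0,1],[0,0,-0.04,0,0,0,1]]]' >/dev/null; python3 -c "
from goto import *
rep()"; done
```

```text
t 4.55 TCP rel mouth (port tool axes,mm) [ -0.12  -0.25 -39.28] rot deg [-0.07  0.01 -0.08] F port axes [-2.8 -0.6  3.3] M [-0.05 -0.4   0.09] w 15.2 58.5
t 4.85 TCP rel mouth (port tool axes,mm) [ -0.13  -0.37 -40.59] rot deg [-0.05  0.01 -0.07] F port axes [-2.8  0.2  3.8] M [-0.03 -0.4   0.04] w 15.2 58.5
t 5.15 TCP rel mouth (port tool axes,mm) [-2.000e-02 -4.100e-01 -4.136e+01] rot deg [-0.05  0.   -0.06] F port axes [-4.4 -1.1  7.3] M [ 0.09 -0.72 -0.  ] w 15.1 58.7
```

```bash
python3 -m pendant '[[[0,0,-0.02,0,0,0,1],[0,0,-0.04,0,0,0,1],[0,0,-0.04,0,0,0,1]]]' >/dev/null; python3 -c "
from goto import *
rep()"; python3 -m pendant '[[[0,0,-0.02,0,0,0,1],[0,0,-0.03,0,0,0,1],[0,0,-0.03,0,0,0,1]]]' >/dev/null; python3 -c "
from goto import *
rep()"
```

```text
t 5.45 TCP rel mouth (port tool axes,mm) [  0.46  -0.38 -41.41] rot deg [-0.07  0.02 -0.03] F port axes [-7.1 -2.2 15.6] M [ 0.4  -1.34 -0.03] w 15.4 58.8
t 5.75 TCP rel mouth (port tool axes,mm) [  0.75  -0.39 -41.49] rot deg [-0.08  0.03  0.01] F port axes [-8.6 -3.4 23. ] M [ 0.66 -1.71  0.07] w 15.2 58.7
```

The catch is at 5.3 mm of pull, and Mx > 0 puts the rib on +y. I'll let back about 1.5 mm and rock the foot to -y (positive tool x turn).

```bash
python3 -m pendant '[[[0,0,0.07,0,0,0,1],[0,0,0.14,0,0,0,1],[0,0.035,0.14,0.3,0,0,1],[0,0.07,0.142,0.6,0,0,1],[0,0.1,0.144,0.9,0,0,1],[0,0.133,0.147,1.15,0,0,1],[0,0.133,0.147,1.15,0,0,1],[0,0.133,0.147,1.15,0,0,1]]]' >/dev/null; python3 -c "
from goto import *
rep()"; python3 -m pendant '[[[0,0,-0.03,0,0,0,1],[0,0,-0.06,0,0,0,1],[0,0,-0.09,0,0,0,1],[0,0,-0.09,0,0,0,1]]]' >/dev/null; python3 -c "
from goto import *
rep()"
```

```text
t 6.55 TCP rel mouth (port tool axes,mm) [ -0.06   4.03 -39.41] rot deg [ 5.64  0.02 -0.1 ] F port axes [-1.1  3.9  0.2] M [-0.69 -0.16  0.03] w 14.9 62.1
t 6.95 TCP rel mouth (port tool axes,mm) [  0.72   3.9  -39.77] rot deg [5.62 0.02 0.01] F port axes [-9.7 -2.6 20.2] M [-0.22 -1.48 -0.06] w 15.4 59.4
```

The rocked catch came 1.4 mm earlier. That matches the raised -y edge of the foot meeting a rib, so the first rib is on -y and I'll rock the other way.

```bash
python3 -m pendant '[[[0,0,0.09,0,0,0,1],[0,-0.06,0.11,-0.5,0,0,1],[0,-0.12,0.11,-1,0,0,1],[0,-0.18,0.11,-1.5,0,0,1],[0,-0.22,0.113,-1.9,0,0,1],[0,-0.265,0.116,-2.3,0,0,1],[0,-0.265,0.116,-2.3,0,0,1],[0,-0.265,0.116,-2.3,0,0,1]]]' >/dev/null; python3 -c "
from goto import *
rep()"; python3 -m pendant '[[[0,0,-0.03,0,0,0,1],[0,0,-0.06,0,0,0,1],[0,0,-0.09,0,0,0,1],[0,0,-0.09,0,0,0,1]]]' >/dev/null; python3 -c "
from goto import *
rep()"
```

```text
t 7.75 TCP rel mouth (port tool axes,mm) [  0.04  -5.75 -39.52] rot deg [-5.64  0.03 -0.03] F port axes [-1.6 -3.9  2.4] M [0.83 0.01 0.09] w 14.9 62.3
t 8.15 TCP rel mouth (port tool axes,mm) [  0.11  -4.28 -41.95] rot deg [-5.82  0.04 -0.09] F port axes [-2.5 -1.3  4. ] M [ 0.39 -0.04  0.04] w 15.5 62.0
```

```bash
python3 -m pendant '[[[0,0,-0.03,0,0,0,1],[0,0,-0.06,0,0,0,1],[0,0,-0.09,0,0,0,1],[0,0,-0.09,0,0,0,1]]]' >/dev/null; python3 -c "
from goto import *
rep()"; python3 -m pendant '[[[0,0,-0.03,0,0,0,1],[0,0,-0.06,0,0,0,1],[0,0,-0.09,0,0,0,1],[0,0,-0.09,0,0,0,1]]]' >/dev/null; python3 -c "
from goto import *
rep()"
```

```text
t 8.55 TCP rel mouth (port tool axes,mm) [  0.08  -4.67 -44.76] rot deg [-5.84  0.04 -0.08] F port axes [0.1 0.1 4.1] M [0.14 0.03 0.04] w 15.5 62.0
t 8.95 TCP rel mouth (port tool axes,mm) [  0.05  -5.08 -47.53] rot deg [-5.82  0.04 -0.08] F port axes [0.2 1.2 3.7] M [-0.01  0.17  0.09] w 15.3 62.0
```

```bash
python3 -m pendant '[[[0,0,-0.03,0,0,0,1],[0,0,-0.06,0,0,0,1],[0,0,-0.09,0,0,0,1],[0,0,-0.12,0,0,0,1],[0,0,-0.15,0,0,0,1],[0,0,-0.15,0,0,0,1]]]' >/dev/null; python3 -c "
from goto import *
rep()"; python3 -m pendant '[[[0,0,-0.03,0,0,0,1],[0,0,-0.06,0,0,0,1],[0,0,-0.07,0,0,0,1],[0,0,-0.07,0,0,0,1]]]' >/dev/null; python3 -c "
from goto import *
rep()"; python3 -m pendant '[[[0,0,-0.02,0,0,0,1],[0,0,-0.04,0,0,0,1],[0,0,-0.04,0,0,0,1]]]' >/dev/null; python3 -c "
from goto import *
rep()"
```

```text
t 9.55 TCP rel mouth (port tool axes,mm) [ -0.06  -5.7  -52.04] rot deg [-5.8   0.02 -0.08] F port axes [-0.6  0.6  4.6] M [-0.01  0.23 -0.01] w 15.1 61.9
t 9.95 TCP rel mouth (port tool axes,mm) [ -0.14  -5.91 -54.1 ] rot deg [-5.8   0.01 -0.08] F port axes [0.3 0.  4. ] M [0.08 0.22 0.04] w 15.1 61.9
t 10.25 TCP rel mouth (port tool axes,mm) [  0.19  -5.85 -54.42] rot deg [-5.82  0.02 -0.05] F port axes [-1.5  0.6 10.5] M [ 0.34 -0.22  0.09] w 15.2 60.8
```

Second catch is where expected (D = 54.7 mm). I'll let back about 2 mm and rock to +7.2°.

```bash
python3 -m pendant '[[[0,0,0.06,0,0,0,1],[0,0,0.093,0,0,0,1],[0,0.08,0.094,0.5,0,0,1],[0,0.16,0.098,1,0,0,1],[0,0.235,0.107,1.5,0,0,1],[0,0.31,0.12,2,0,0,1],[0,0.396,0.138,2.6,0,0,1],[0,0.396,0.138,2.6,0,0,1],[0,0.396,0.138,2.6,0,0,1]]]' >/dev/null; python3 -c "
from goto import *
rep()"; python3 -m pendant '[[[0,0,-0.03,0,0,0,1],[0,0,-0.06,0,0,0,1],[0,0,-0.09,0,0,0,1],[0,0,-0.09,0,0,0,1]]]' >/dev/null; python3 -c "
from goto import *
rep()"
```

```text
t 11.15 TCP rel mouth (port tool axes,mm) [ -0.36   6.88 -52.5 ] rot deg [ 7.1  -0.02 -0.13] F port axes [0.9 3.  0.2] M [-0.73  0.28  0.1 ] w 15.4 62.5
t 11.55 TCP rel mouth (port tool axes,mm) [  0.09   6.06 -54.94] rot deg [ 7.22  0.02 -0.04] F port axes [-0.1  0.9  4.5] M [-0.3   0.13  0.1 ] w 15.4 61.9
```

```bash
python3 -m pendant '[[[0,0,-0.03,0,0,0,1],[0,0,-0.06,0,0,0,1],[0,0,-0.09,0,0,0,1],[0,0,-0.12,0,0,0,1],[0,0,-0.12,0,0,0,1]]]' >/dev/null; python3 -c "
from goto import *
rep()"; python3 -m pendant '[[[0,0,-0.03,0,0,0,1],[0,0,-0.06,0,0,0,1],[0,0,-0.09,0,0,0,1],[0,0,-0.12,0,0,0,1],[0,0,-0.15,0,0,0,1],[0,0,-0.18,0,0,0,1],[0,0,-0.21,0,0,0,1],[0,0,-0.21,0,0,0,1]]]' >/dev/null; python3 -c "
from goto import *
rep()"
```

```text
t 12.05 TCP rel mouth (port tool axes,mm) [ -0.11   6.86 -58.73] rot deg [ 7.23  0.   -0.08] F port axes [-0.2 -0.2  4.1] M [0.08 0.21 0.09] w 15.0 61.9
t 12.85 TCP rel mouth (port tool axes,mm) [ -0.13   7.91 -64.89] rot deg [ 7.19  0.   -0.08] F port axes [0.5 0.6 3.5] M [-0.16  0.21  0.04] w 15.1 61.9
```

```bash
python3 -m pendant '[[[0,0,-0.03,0,0,0,1],[0,0,-0.06,0,0,0,1],[0,0,-0.09,0,0,0,1],[0,0,-0.12,0,0,0,1],[0,0,-0.12,0,0,0,1]]]' >/dev/null; python3 -c "
from goto import *
rep()"; python3 -m pendant '[[[0,0,-0.02,0,0,0,1],[0,0,-0.04,0,0,0,1],[0,0,-0.04,0,0,0,1]]]' >/dev/null; python3 -c "
from goto import *
rep()"
```

```text
t 13.35 TCP rel mouth (port tool axes,mm) [ -0.14   8.3  -68.48] rot deg [ 7.2   0.   -0.08] F port axes [0.7 0.3 4.3] M [-0.2   0.24  0.02] w 15.3 61.8
t 13.65 TCP rel mouth (port tool axes,mm) [  0.21   8.33 -68.86] rot deg [ 7.2   0.02 -0.06] F port axes [-2.  -2.3 11.1] M [ 0.07 -0.17 -0.04] w 15.1 60.6
```

```bash
python3 -m pendant '[[[0,0,0.06,0,0,0,1],[0,0,0.093,0,0,0,1],[0,-0.098,0.095,-0.5,0,0,1],[0,-0.196,0.102,-1,0,0,1],[0,-0.293,0.112,-1.5,0,0,1],[0,-0.39,0.127,-2,0,0,1],[0,-0.486,0.146,-2.5,0,0,1],[0,-0.582,0.17,-3,0,0,1],[0,-0.646,0.188,-3.34,0,0,1],[0,-0.646,0.188,-3.34,0,0,1]]]' >/dev/null; python3 -c "
from goto import *
rep()"; python3 -m pendant '[[[0,0,0,0,0,0,1],[0,0,-0.03,0,0,0,1],[0,0,-0.06,0,0,0,1],[0,0,-0.09,0,0,0,1],[0,0,-0.09,0,0,0,1]]]' >/dev/null; python3 -c "
from goto import *
rep()"
```

```text
t 14.65 TCP rel mouth (port tool axes,mm) [ -0.44 -12.94 -66.83] rot deg [-9.42 -0.01 -0.01] F port axes [ 0.8 -1.9 -1.1] M [ 0.53  0.39 -0.05] w 15.4 62.8
t 15.15 TCP rel mouth (port tool axes,mm) [  0.1  -11.44 -68.63] rot deg [-9.54  0.03 -0.08] F port axes [-0.7 -1.   8. ] M [0.79 0.05 0.05] w 15.0 61.7
```

```bash
python3 -m pendant '[[[0,0,-0.02,0,0,0,1],[0,0,-0.04,0,0,0,1],[0,0,-0.06,0,0,0,1],[0,0,-0.06,0,0,0,1]]]' >/dev/null; python3 -c "
from goto import *
rep()"; python3 -m pendant '[[[0,0,-0.02,0,0,0,1],[0,0,-0.04,0,0,0,1],[0,0,-0.06,0,0,0,1],[0,0,-0.06,0,0,0,1]]]' >/dev/null; python3 -c "
from goto import *
rep()"
```

```text
t 15.55 TCP rel mouth (port tool axes,mm) [ 3.000e-02 -1.181e+01 -7.080e+01] rot deg [-9.57  0.04 -0.08] F port axes [-0.7  0.7  5.8] M [0.13 0.18 0.01] w 14.6 61.7
t 15.95 TCP rel mouth (port tool axes,mm) [-6.000e-02 -1.235e+01 -7.265e+01] rot deg [-9.53  0.03 -0.07] F port axes [0.7 1.2 5.2] M [-0.15  0.19 -0.05] w 15.3 61.8
```

```bash
python3 -m pendant '[[[0,0,-0.03,0,0,0,1],[0,0,-0.06,0,0,0,1],[0,0,-0.09,0,0,0,1],[0,0,-0.12,0,0,0,1],[0,0,-0.15,0,0,0,1],[0,0,-0.15,0,0,0,1]]]' >/dev/null; python3 -c "
from goto import *
rep()"; python3 -m pendant '[[[0,0,-0.03,0,0,0,1],[0,0,-0.07,0,0,0,1],[0,0,-0.11,0,0,0,1],[0,0,-0.15,0,0,0,1],[0,0,-0.19,0,0,0,1],[0,0,-0.22,0,0,0,1],[0,0,-0.22,0,0,0,1]]]' >/dev/null; python3 -c "
from goto import *
rep()"
```

```text
t 16.55 TCP rel mouth (port tool axes,mm) [ -0.18 -13.44 -77.22] rot deg [-9.48  0.01 -0.07] F port axes [0.7 0.7 4.4] M [ 0.07  0.28 -0.07] w 15.3 61.7
t 17.25 TCP rel mouth (port tool axes,mm) [ -0.2  -14.46 -83.76] rot deg [-9.49  0.01 -0.07] F port axes [0.1 0.7 5.7] M [-0.02  0.28  0.  ] w 15.4 61.7
```

```bash
python3 -m pendant '[[[0,0.09,0.002,0.37,0,0,1],[0,0.18,0.006,0.73,0,0,1],[0,0.27,0.013,1.1,0,0,1],[0,0.37,0.025,1.5,0,0,1],[0,0.465,0.038,1.89,0,0,1],[0,0.465,0.038,1.89,0,0,1],[0,0.465,0.038,1.89,0,0,1]]]' >/dev/null; python3 -c "
from goto import *
rep()"; python3 -m pendant '[[[0,0,-0.05,0,0,0,1],[0,0,-0.1,0,0,0,1],[0,0,-0.15,0,0,0,1],[0,0,-0.2,0,0,0,1],[0,0,-0.25,0,0,0,1],[0,0,-0.3,0,0,0,1],[0,0,-0.35,0,0,0,1],[0,0,-0.35,0,0,0,1]]]' >/dev/null; python3 -c "
from goto import *
rep()"
```

```text
t 17.95 TCP rel mouth (port tool axes,mm) [ -0.52   0.37 -85.25] rot deg [-0.06 -0.04 -0.16] F port axes [ 0.8  3.1 -0.2] M [-0.73  0.4   0.01] w 14.8 62.4
t 18.75 TCP rel mouth (port tool axes,mm) [ -0.28  -0.72 -95.62] rot deg [-0.01 -0.01 -0.08] F port axes [-0.1 -0.3  4. ] M [0.13 0.3  0.06] w 15.4 62.0
```

```bash
python3 -m pendant '[[[0,0,-0.05,0,0,0,1],[0,0,-0.1,0,0,0,1],[0,0,-0.15,0,0,0,1],[0,0,-0.2,0,0,0,1],[0,0,-0.25,0,0,0,1],[0,0,-0.3,0,0,0,1],[0,0,-0.35,0,0,0,1],[0,0,-0.35,0,0,0,1]]]' >/dev/null; python3 -c "
from goto import *
rep()"; python3 -m pendant '[[[0,0.01,-0.04,0,0,0,1],[0,0.01,-0.08,0,0,0,1],[0,0.01,-0.12,0,0,0,1],[0,0.01,-0.16,0,0,0,1],[0,0.01,-0.2,0,0,0,1],[0,0.01,-0.2,0,0,0,1]]]' >/dev/null; python3 -c "
from goto import *
rep()"
```

```text
t 19.55 TCP rel mouth (port tool axes,mm) [  -0.31   -0.47 -106.11] rot deg [-0.04 -0.01 -0.08] F port axes [-0.1  0.8  2.9] M [-0.14  0.32  0.04] w 15.2 62.1
t 20.15 TCP rel mouth (port tool axes,mm) [  -0.46   -0.36 -112.37] rot deg [-0.01 -0.02 -0.09] F port axes [ 0.7 -0.5  3.1] M [-0.02  0.44  0.07] w 15.3 62.2
```

```bash
python3 -m pendant '[[[0,0,-0.05,0,0,0,1],[0,0,-0.1,0,0,0,1],[0,0,-0.15,0,0,0,1],[0,0,-0.2,0,0,0,1],[0,0,-0.25,0,0,0,1],[0,0,-0.3,0,0,0,1],[0,0,-0.35,0,0,0,1],[0,0,-0.4,0,0,0,1],[0,0,-0.4,0,0,0,1]]]' >/dev/null; python3 -c "
from goto import *
rep()"; python3 -m pendant '[[[0,0,-0.2,0,0,0,1],[0,0,-0.5,0,0,0,1],[0,0,-0.9,0,0,0,1],[0,0,-1.1,0,0,0,1],[0,0,-1.1,0,0,0,1]]]' >/dev/null; python3 - <<'E'
from goto import *
rep()
from station import cams; import pickle
s,T=st(); print(s["qpos"].round(2),s["eef_pos"])
for n in("wrist","side","scene"):
    d=cams.snapshot(n); pickle.dump(d,open(n+"3.pkl","wb"))
    if n=="wrist":a=d["img"]
    if n=="side":b=d["img"]
cv2.imwrite("pics/p3.png",cv2.resize(np.hstack([a,b]),(800,300)))
E
```

```text
t 21.05 TCP rel mouth (port tool axes,mm) [  -0.25   -0.25 -123.99] rot deg [-0.03 -0.01 -0.08] F port axes [0.4 0.3 0.4] M [0.01 0.43 0.01] w 15.2 62.2
t 21.55 TCP rel mouth (port tool axes,mm) [  -1.22   -0.67 -158.69] rot deg [ 0.07 -0.14 -0.11] F port axes [1.1 0.6 0.7] M [-0.01  0.42 -0.04] w 15.3 62.2
[-0.65 -0.55  1.86  0.34  1.42 -2.27] [ 0.48017059 -0.18777033  0.24203597]
```

View pics/p3.png

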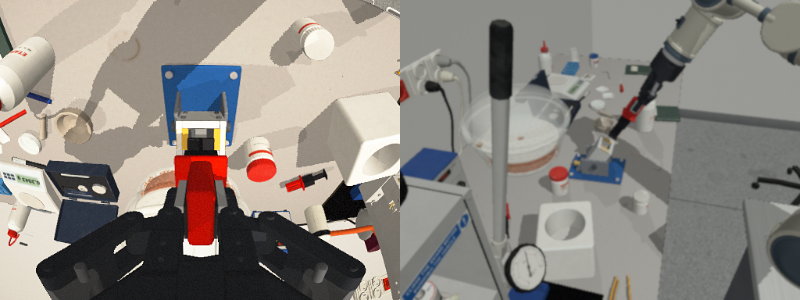

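The bung is right out and held straight: wrist view (203,185), side view (630,110), with the empty port showing at (605,125). I'll lift, go upright and move towards the foam block.

```bash
python3 -c "
from goto import *
V=R.from_matrix(np.c_[np.cross(y,[0,0,-1]),y,[0,0,-1]])
print(rel(np.array([.49,-.187,.31]),V), rel(np.array([.50,.02,.31]),V))"
```

```text
(array([-1.461, -0.009, -1.87 ]), array([0.007, 5.995, 0.015])) (array([-2.131,  6.855, -1.481]), array([0.007, 5.995, 0.015]))
```

```bash
python3 -m pendant '[[[-0.3,0,-0.5,0,0.5,0,1],[-0.7,0,-1,0,1.3,0,1],[-1.1,0,-1.5,0,2.3,0,1],[-1.46,0.2,-1.87,0,3.3,0,1],[-1.6,1.2,-1.8,0,4.3,0,1],[-1.75,2.4,-1.72,0,5.3,0,1],[-1.9,3.6,-1.62,0,6,0,1],[-2.0,4.8,-1.54,0,6,0,1],[-2.1,6,-1.48,0,6,0,1],[-2.13,6.8,-1.48,0,6,0,1]]]';python3 -m pendant '[[[0,0,0,0,0,0,1],[0,0,0,0,0,0,1],[0,0,0,0,0,0,1]]]'; python3 - <<'E'
from goto import *
from station import cams; import pickle
s,T=st(); print(s["qpos"].round(2))
d=cams.snapshot("wrist"); pickle.dump(d,open("w4.pkl","wb")); cv2.imwrite("pics/w4.png",d["img"])
E
```

```text
time_s: 22.7
eef_pos: [0.5004, 0.021, 0.3092]
tcp_rot: [0.105, -3.139, -0.002]
force: [-0.7, -0.2, -1.5]
grip_width: 0.0154
grip_force: 62.3
time_s: 23.0
eef_pos: [0.5003, 0.0177, 0.3098]
tcp_rot: [0.1, -3.139, 0.0]
force: [-0.2, -0.3, -1.8]
grip_width: 0.015
grip_force: 62.3
[-0.03 -0.15  1.35 -0.    1.94 -1.67]
```

View pics/w4.png

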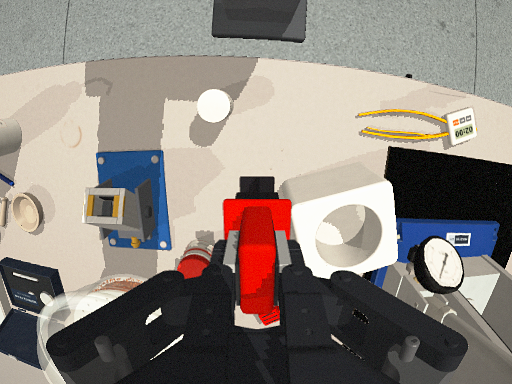

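The wrist view shows the bung upright, with its paddle at (257,250) and foot at (257,187). The foam well is at about (352,236) and jar_white at (213,105). I'll cast the rim onto the z = 0.114 plane.

```bash
python3 - <<'E'
from h import *; import pickle
d=pickle.load(open("w4.pkl","rb"))
X,Y=np.meshgrid(np.arange(.47,.70,.0005),np.arange(.03,.26,.0005),indexing="ij")
uv=np.array([fproj(d,(a,b,.114)) for a,b in zip(X.ravel(),Y.ravel())]).reshape(X.shape+(2,)).astype(np.float32)
im=cv2.remap(d["img"],uv[...,0],uv[...,1],cv2.INTER_LINEAR)
g=cv2.GaussianBlur(cv2.cvtColor(im,cv2.COLOR_BGR2GRAY),(7,7),0)
c=cv2.HoughCircles(g,cv2.HOUGH_GRADIENT,1,40,param1=60,param2=18,minRadius=78,maxRadius=94)
if c is not None:
    for a in c[0][:4]: 
        print("x,y,r",.47+a[1]*.0005,.03+a[0]*.0005,a[2]*.5)
    a=c[0][0]; cv2.circle(im,(int(a[0]),int(a[1])),int(a[2]),(0,0,255),1)
cv2.imwrite("pics/top.png",im)
E
```

```text
x,y,r 0.57775 0.13925 44.3
```

View pics/top.png

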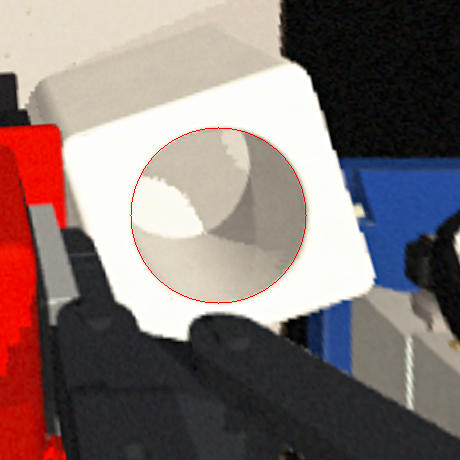

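The rim circle fits at (0.578,0.139) with r = 44 mm, against 43 expected. I'll check the press dial's position next to it before going over.

```bash
python3 - <<'E'
from goto import *; import pickle
S=[pickle.load(open(n+".pkl","rb")) for n in("scene","side")]
print("gauge",tri(S,[(186.5,109),(161,342)]))
d=pickle.load(open("w4.pkl","rb"))
def tri2(a,b):
    (o1,r1),(o2,r2)=a,b; M=np.c_[r1,-r2]; t=np.linalg.lstsq(M,o2-o1,rcond=None)[0]; return o1+r1*t[0],o2+r2*t[1]
print(tri2(fray(d,440,265),ray(S[0],186.5,109)),tri2(fray(d,440,265),ray(S[1],161,342)))
s,T=st(); V=R.from_matrix(np.c_[np.cross(y,[0,0,-1]),y,[0,0,-1]])
print(s["eef_pos"],rel(np.array([.578,.139,.31]),V))
E
```

```text
gauge (array([0.60635559, 0.27699283, 0.13697205]), [0.0009385627634870177, 0.0009385627634868692])
(array([0.60868282, 0.2789333 , 0.13602918]), array([0.60834843, 0.27903547, 0.13591635])) (array([0.60744395, 0.27713501, 0.13807231]), array([0.60532884, 0.27741606, 0.13703716]))
[0.50021191 0.01754997 0.3099063 ] (array([-2.843,  3.877, -0.005]), array([-0.001, -0.006,  0.003]))
```

```bash
python3 -m pendant '[[[-0.5,0.7,0,0,0,0,1],[-1.2,1.6,0,0,0,0,1],[-1.9,2.6,0,0,0,0,1],[-2.4,3.3,0,0,0,0,1],[-2.75,3.75,0,0,0,0,1],[-2.84,3.88,0,0,0,0,1],[-2.84,3.88,0,0,0,0,1],[-2.84,3.88,0,0,0,0,1]]]'; python3 - <<'E'
from goto import *
from station import cams; import pickle
V=R.from_matrix(np.c_[np.cross(y,[0,0,-1]),y,[0,0,-1]])
print(rel(np.array([.578,.139,.1666]),V))
a,b=[cams.snapshot(n)["img"] for n in("side","scene")]
cv2.imwrite("pics/p5.png",np.hstack([cv2.resize(a[160:360,120:300],(405,450)),cv2.resize(b[40:190,130:290],(395,450))]))
E
```

```text
time_s: 23.85
eef_pos: [0.5775, 0.1389, 0.3104]
tcp_rot: [0.099, -3.14, 0.0]
force: [0.1, -0.6, -1.7]
grip_width: 0.0152
grip_force: 62.3
(array([-0.017,  0.005,  4.792]), array([-0.003, -0.002,  0.003]))
```

View pics/p5.png

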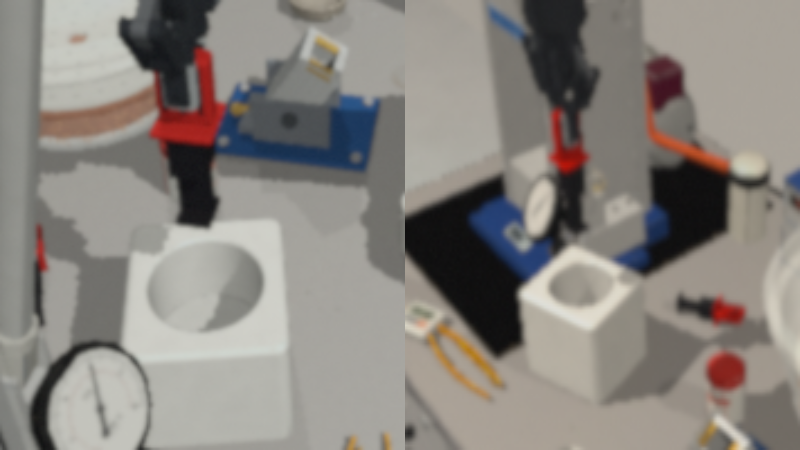

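The bung hangs upright above the well: foot at (197,220) in the side crop and (568,235) in the scene crop, which fits 75 mm above the rim. Time to descend.

```bash
python3 -m pendant '[[[-0.02,0,0.6,0,0,0,1],[-0.02,0,1.4,0,0,0,1],[-0.02,0,2.2,0,0,0,1],[-0.02,0,2.9,0,0,0,1],[-0.02,0,3.5,0,0,0,1],[-0.02,0,4,0,0,0,1],[-0.02,0,4.3,0,0,0,1],[-0.02,0,4.5,0,0,0,1],[-0.02,0,4.5,0,0,0,1],[-0.02,0,4.5,0,0,0,1]]]'; python3 -m pendant '[[[0,0,0.05,0,0,0,1],[0,0,0.1,0,0,0,1],[0,0,0.15,0,0,0,1],[0,0,0.2,0,0,0,1],[0,0,0.2,0,0,0,1]]]'
```

```text
time_s: 24.95
eef_pos: [0.5785, 0.1401, 0.1761]
tcp_rot: [-0.101, 3.139, 0.0]
force: [0.3, 0.3, -1.2]
grip_width: 0.0151
grip_force: 62.3
time_s: 25.45
eef_pos: [0.5781, 0.1401, 0.1688]
tcp_rot: [0.101, -3.139, -0.0]
force: [0.3, 0.1, -2.5]
grip_width: 0.0151
grip_force: 62.3
```

```bash
python3 -m pendant '[[[0,0,0.04,0,0,0,1],[0,0,0.08,0,0,0,1],[0,0,0.08,0,0,0,1]]]'; python3 -m pendant '[[[0,0,0.03,0,0,0,1],[0,0,0.05,0,0,0,1],[0,0,0.05,0,0,0,1]]]'
```

```text
time_s: 25.75
eef_pos: [0.5784, 0.1401, 0.1671]
tcp_rot: [-0.101, 3.14, 0.0]
force: [-0.2, 0.5, -0.1]
grip_width: 0.0153
grip_force: 62.6
time_s: 26.05
eef_pos: [0.5785, 0.1401, 0.167]
tcp_rot: [-0.101, 3.138, 0.001]
force: [-1.4, -0.4, 5.0]
grip_width: 0.0154
grip_force: 63.4
```

Contact at the expected floor height with 5 N up. I'll ease off, then open gradually.

```bash
python3 -m pendant '[[[0,0,-0.04,0,0,0,1],[0,0,-0.04,0,0,0,1],[0,0,-0.04,0,0,0,0.78],[0,0,-0.04,0,0,0,0.74],[0,0,-0.04,0,0,0,0.7],[0,0,-0.04,0,0,0,0.6],[0,0,-0.04,0,0,0,0.5],[0,0,-0.04,0,0,0,0.5],[0,0,-0.04,0,0,0,0.5],[0,0,-0.04,0,0,0,0.5]]]'
```

```text
time_s: 27.05
eef_pos: [0.5782, 0.1401, 0.1665]
tcp_rot: [0.101, -3.14, -0.0]
force: [-0.7, 0.2, -0.5]
grip_width: 0.0428
grip_force: 0.0
```

```bash
python3 -m pendant '[[[0,0,-0.2,0,0,0,0.5],[0,0,-0.5,0,0,0,0.5],[0,0,-1,0,0,0,0.5],[0,0,-1.7,0,0,0,0.5],[0,0,-2.5,0,0,0,0.5],[0,0,-3.3,0,0,0,0.5],[0,0,-4,0,0,0,0.5],[0,0,-4,0,0,0,0.5],[0,0,-4,0,0,0,0.5],[0,0,-4,0,0,0,0.5]]]'; python3 - <<'E'
from h import *; from station import cams
L={}
for n in("scene","side","wrist"):
    d=cams.snapshot(n); h=cv2.cvtColor(d["img"],cv2.COLOR_BGR2HSV); L[n]=d
    m=cv2.inRange(h,(0,140,60),(8,255,255))|cv2.inRange(h,(172,140,60),(180,255,255))
    P=fproj if n=="wrist" else proj
    top=np.array(P(d,(.578,.14,.046+.1425))); col=np.array(P(d,(.578,.14,.046+.0875)))
    print(n,"expect top",top.round(1),"collar",col.round(1))
    for c in comps(m,(0,0,512,384),15):
        mm=cv2.moments(c); print("  ",round(mm["m10"]/mm["m00"],1),round(mm["m01"]/mm["m00"],1),mm["m00"],cv2.boundingRect(c))
E
```

```text
time_s: 28.05
eef_pos: [0.578, 0.14, 0.2851]
tcp_rot: [0.101, -3.138, 0.0]
force: [0.2, -0.2, -0.0]
grip_width: 0.0428
grip_force: 0.0
scene expect top [199.2 115.4] collar [200.7 129.2]
   469.2 53.0 678.5 (452, 38, 36, 30)
   199.6 124.9 168.5 (193, 115, 14, 21)
   242.3 86.7 133.5 (228, 65, 33, 33)
   427.6 329.8 127.0 (416, 322, 26, 17)
   301.4 249.4 114.5 (296, 243, 13, 14)
   336.5 59.4 112.0 (331, 52, 12, 16)
   259.7 163.3 107.0 (253, 158, 14, 11)
   321.8 52.9 95.5 (317, 46, 11, 15)
   259.5 143.9 54.0 (254, 140, 13, 8)
   236.9 16.1 33.0 (234, 11, 6, 11)
side expect top [207.7 253.3] collar [210.3 276.1]
   208.6 271.2 747.0 (196, 253, 28, 38)
   3.6 117.5 161.5 (0, 103, 11, 28)
   208.4 223.3 95.5 (194, 214, 21, 18)
   316.2 120.0 89.5 (311, 109, 12, 17)
   137.8 274.6 16.0 (137, 262, 3, 18)
wrist expect top [256.7 198.5] collar [256.6 180.7]
   256.7 186.4 1937.0 (237, 161, 41, 60)
   107.5 224.5 1009.5 (90, 206, 36, 38)
   122.1 206.0 19.5 (109, 201, 20, 12)
```

All three views show the bung upright in the well: the top is at row 115 in scene and 253 in side, as predicted. The jar_red lid is unmoved in the scene view. Handing in.

```bash
python3 -c "
from station import order
print(order.close_job())"
```

```text
the job is handed in; nothing more can be done
None
```

The bung was rocked past all three catches (highest pull reading about 25 N), drawn right out and left standing upright on the well's floor; the arm is clear and the job was handed in at about 28 s.

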